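Load the label magazine behind its locking gate

TASK

Load the label magazine: slide its pin gate fully open by the upright handle, then slide every label bundle on the bench flat and fully home into a channel of its own, and slide the gate fully closed again behind them. The gate's lock may or may not be on, and its plain round knob does not show which: try the gate first, and if it is held, turn the knob part of the way round and try again. Leave the other things on the bench where they are.

Things in the scene. Friction and masses are not known exactly. Their poses are not given: they have to be found in the camera images.
- magazine: Wooden label magazine fixed on the bench: three channels side by side, 66 mm apart, open towards the robot, a landing level with their floor reaches 60 mm before them. Origin on the bench, midway along the line of mouths; x points into the channels, y left, z up. Wooden part 215 mm wide, x -60 to +132 mm, 30 mm high; grey lock housing to its left, gate handle to its right. Gate 5.5 mm before the mouths.
- gate_bar (a joint): Gate: steel bar sunk in the floor with three upright pins (10 mm thick, top 28 mm above the bench), sliding along the magazine's y. 0 = closed, a pin in the middle of each mouth; 0.033 m = fully open, pins in front of the dividers. Opens to the right (-y), moves stiffly (about 3 N), stays where left. While the lock holds it, it gives only about 1.5 mm.
- gate_handle (a point): The gate's upright round steel handle at its right end, 14 mm thick, top 70 mm above the bench; point on its axis, 58 mm above the bench. Moves with the gate; pinch it from above. Nothing taller than 30 mm stands beside it.
- lock_knob (a point): Round knurled knob 33 mm across on top of the grey housing (50 mm square, top at 30 mm) at the left; knob top 57 mm above the bench. Point on its upright axis, 45 mm above the bench; the axes do not turn with it. Turns both ways without stop, stiffly (0.12 N m), stays where left. Over 140 degrees of its turn it traps the gate, over the other 220 the gate is free; turning the knob of a free gate may lock it.
- channel_left (a point): The left channel (seen from the robot). Point on its floor (8 mm above the bench), on its centre line, at its mouth; x points into it, z up. 49.5 mm wide between dividers with rounded noses; lips from 18 mm inside the mouth overhang both sides (17.5 mm above its floor, top at 21.5 mm), leaving a 29.5 mm gap over the middle; back wall 122 mm inside.
- channel_middle (a point): The middle channel (seen from the robot). Point on its floor (8 mm above the bench), on its centre line, at its mouth; x points into it, z up. 49.5 mm wide between dividers with rounded noses; lips from 18 mm inside the mouth overhang both sides (17.5 mm above its floor, top at 21.5 mm), leaving a 29.5 mm gap over the middle; back wall 122 mm inside.
- channel_right (a point): The right channel (seen from the robot). Point on its floor (8 mm above the bench), on its centre line, at its mouth; x points into it, z up. 49.5 mm wide between dividers with rounded noses; lips from 18 mm inside the mouth overhang both sides (17.5 mm above its floor, top at 21.5 mm), leaving a 29.5 mm gap over the middle; back wall 122 mm inside.
- bundle_1_centre (a point): Bundle of labels, a flat rigid slab 46 mm (x) by 112 mm (y) by 14 mm (z), a brown paper band round its middle, 0.06 to 0.11 kg; point at its centre, half-way up. May be absent. At home in a channel this point is about 66 mm inside the mouth and 7 mm above the floor, its y axis along the channel, either way round.
- bundle_2_centre (a point): Bundle of labels, a flat rigid slab 46 mm (x) by 112 mm (y) by 14 mm (z), a brown paper band round its middle, 0.06 to 0.11 kg; point at its centre, half-way up. May be absent. At home in a channel this point is about 66 mm inside the mouth and 7 mm above the floor, its y axis along the channel, either way round.
- bundle_3_centre (a point): Bundle of labels, a flat rigid slab 46 mm (x) by 112 mm (y) by 14 mm (z), a brown paper band round its middle, 0.06 to 0.11 kg; point at its centre, half-way up. May be absent. At home in a channel this point is about 66 mm inside the mouth and 7 mm above the floor, its y axis along the channel, either way round.
- tape_roll: Roll of tape lying flat, 69 mm across, 24 mm high; origin under its centre. Bystander, to be left where it is.
- stopper: Wooden stopper standing on its cap, 36 mm across, 39 mm high; origin under its centre. Bystander, to be left where it is.
- smoothing_block: Wooden smoothing block, 46 x 90 x 31 mm; origin under its centre. Bystander, to be left where it is.

How it is judged:
On the way, in this order (a step that is already met when the one before it is completed fails the run):
1. the gate is slid fully open (at least 30 mm) (value of joint gate_bar above 0.03 m), for 0.2 s.
2. every bundle is home in a channel (((x of bundle_1_centre in the frame of channel_left between 0.059 and 0.072 m and y of bundle_1_centre in the frame of channel_left between -0.008 and 0.008 m and z of bundle_1_centre in the frame of channel_left between 0.002 and 0.012 m and angle between the y axis of bundle_1_centre and the x axis of channel_left, either way round below 0.1 rad) or (x of bundle_1_centre in the frame of channel_middle between 0.059 and 0.072 m and y of bundle_1_centre in the frame of channel_middle between -0.008 and 0.008 m and z of bundle_1_centre in the frame of channel_middle between 0.002 and 0.012 m and angle between the y axis of bundle_1_centre and the x axis of channel_middle, either way round below 0.1 rad) or (x of bundle_1_centre in the frame of channel_right between 0.059 and 0.072 m and y of bundle_1_centre in the frame of channel_right between -0.008 and 0.008 m and z of bundle_1_centre in the frame of channel_right between 0.002 and 0.012 m and angle between the y axis of bundle_1_centre and the x axis of channel_right, either way round below 0.1 rad)) and ((x of bundle_2_centre in the frame of channel_left between 0.059 and 0.072 m and y of bundle_2_centre in the frame of channel_left between -0.008 and 0.008 m and z of bundle_2_centre in the frame of channel_left between 0.002 and 0.012 m and angle between the y axis of bundle_2_centre and the x axis of channel_left, either way round below 0.1 rad) or (x of bundle_2_centre in the frame of channel_middle between 0.059 and 0.072 m and y of bundle_2_centre in the frame of channel_middle between -0.008 and 0.008 m and z of bundle_2_centre in the frame of channel_middle between 0.002 and 0.012 m and angle between the y axis of bundle_2_centre and the x axis of channel_middle, either way round below 0.1 rad) or (x of bundle_2_centre in the frame of channel_right between 0.059 and 0.072 m and y of bundle_2_centre in the frame of channel_right between -0.008 and 0.008 m and z of bundle_2_centre in the frame of channel_right between 0.002 and 0.012 m and angle between the y axis of bundle_2_centre and the x axis of channel_right, either way round below 0.1 rad)) and ((x of bundle_3_centre in the frame of channel_left between 0.059 and 0.072 m and y of bundle_3_centre in the frame of channel_left between -0.008 and 0.008 m and z of bundle_3_centre in the frame of channel_left between 0.002 and 0.012 m and angle between the y axis of bundle_3_centre and the x axis of channel_left, either way round below 0.1 rad) or (x of bundle_3_centre in the frame of channel_middle between 0.059 and 0.072 m and y of bundle_3_centre in the frame of channel_middle between -0.008 and 0.008 m and z of bundle_3_centre in the frame of channel_middle between 0.002 and 0.012 m and angle between the y axis of bundle_3_centre and the x axis of channel_middle, either way round below 0.1 rad) or (x of bundle_3_centre in the frame of channel_right between 0.059 and 0.072 m and y of bundle_3_centre in the frame of channel_right between -0.008 and 0.008 m and z of bundle_3_centre in the frame of channel_right between 0.002 and 0.012 m and angle between the y axis of bundle_3_centre and the x axis of channel_right, either way round below 0.1 rad))), for 0.2 s.
At the end, for the whole second after the job is handed in: Every bundle present lies flat in one of the channels, its centre 59 to 72 mm inside the mouth, lengthwise within 0.1 rad, at rest, and the gate is closed to within 4 mm (all of step 2 and value of joint gate_bar below 0.004 m and linear speed of each of bundle_1, bundle_2, bundle_3 below 0.02 m/s); the robot touches nothing.
It fails at once if the tape roll, stopper or smoothing block is shifted by more than 30 mm (distance of any of tape_roll, stopper, smoothing_block from where it was at the start of the episode above 0.03 m).
Of bundle_1, bundle_2, bundle_3 only 2 to 3 are there at a start; the rules pass over those that are not, and their reading is None.
At some moment in a run one of bundle_1, bundle_2, bundle_3 may be knocked a few centimetres aside while the robot is not near it.
Once in a run the grip may slacken for a moment while it holds something.
It also fails if it takes over 210 s, if anything falls off the work surface, if the arm or the gripper's body presses on something with over 40 N, if the wrist force passes 120 N, or if a joint passes its speed limit or range.

ROBOT

A 6-joint arm with a two-finger parallel gripper is mounted at the origin on a cart in front of the work surface, level with it; the furniture and walls round the work are solid. World frame = base frame: x ahead of the robot, y to its left, z up, the work surface at z = 0. Lengths are in m, angles in rad, forces in N, time in s.
With the tool pointing down it reaches from about 0.35 to 0.975 m from the base axis. Payload 4.9 kg.
Tool frame: the origin (TCP) lies on the centre line of the jaws, within the pads' length; the fingertips stand 17 mm ahead of it and the grasp point (between the pads) lies 2 mm behind it; z points along the fingers, y is the line along which they close (so a half turn about z gives the same grasp; the last joint's range is limited). The gripper opens to 85 mm and grips with 20 to 120 N. Pads are 22 mm wide; open, the fingers measure 114 mm over their backs; the gripper's body (76 mm by 85 mm) begins 54 mm behind the grasp point. The pads swing forward as they close: fully open they stand 13 mm farther back than shut.
Start: joints at [-1.409, 0.053, 1.613, -0, 1.476, -0.119], TCP at [0.173, -0.601, 0.248] pointing down, gripper open.
Joint ranges: [-3.01, 3.01], [-1.01, 2.22], [0.06, 2.58], [-1.02, 4.17], [0.09, 2.62], [-3.14, 3.14]. Speed limits (rad/s): [2.57, 2.57, 3.14, 3.14, 3.14, 3.14].

INTERFACE

Orientations are given as a unit quaternion [w, x, y, z].
In Python, from cell import ctrl gives the robot as it stands.
- The arm moves only by the tool apply_moves, never from a script. Its argument "commands" is a list that holds one entry, the list of rows, each a list of 7 numbers: the opening, from -1 (shut) to 1 (fully open), so that 0 is half open, then the shift along the world's x, y, z scaled (see below), then the turn, a rotation vector about the world's x, y, z scaled (see below). A call has 1 to 12 rows; each row is the pose to reach, as a shift and turn from the pose commanded when the call began; what a row does not reach only later rows make up. The controller multiplies each number of a shift by 0.5 m and each number of a turn by 30 degrees. A row lasts 1/10 s, in which the tool goes at most 50 mm and 8.59 degrees, less where a joint would pass 70% of its speed; a pose out of reach is approached as far as the arm can. A call with a number of a shift or a turn outside -1 to 1 is refused whole. A call with a gripper value outside its range is refused whole. The fingers move at their own pace and stop on an object; the grip force is fixed at half the most. Time passes only in rows, so rows that repeat a pose let the fingers close. It gives the time, the measured TCP pose, the force, the opening and the grip force at its end, in the units of the state.
- ctrl.sense(): the state, without advancing time (a new reading comes with each control period).
- ctrl.camera(name): name is "scene" or "top"; returns a dict with "color" (480x640x3 uint8, red, green, blue), "fx", "fy", "cx", "cy" (pixels), "R" (3x3) and "t" (3): a world point X has camera coordinates R X + t. Camera axes: x right, y down, z forward; pixel columns grow to the right and rows downward; lengths in m; the calibration is good to about 2 mm. A picture is of the moment at which its call begins. There is no depth.
- ctrl.close_job(): hands the job in; it is judged then, once.
The state is a dict: "time": time; "joint_pos": joint angles; "qvel": joint speeds; "tau": joint torques, N m; "tool_pos": TCP position; "orientation": TCP orientation; "contact_force": force on the tool from outside, world axes, zero at the start; "moment": the same for the moment, N m; "finger_gap": finger opening in m; "finger_force": force on a finger pad.
Only numpy, scipy, OpenCV 4.12 (cv2) and the standard library are available. Lean on these libraries where they do the work, as an engineer would, in place of code of your own. Each camera call takes 0.05 s, during which the arm holds its last target. There are 200 camera calls.

## Working session

There is one attempt and no reset: what is moved stays moved. The work goes in short steps, Python scripts to look and compute and a tool call to move; the robot and the scene stay as the last step left them, time stands still between calls to the robot, and variables do not carry over. Pictures are saved under pics/ and viewed, at most 14 in all, crops included, and the job is handed in when it is done.

Besides the shell and the picture viewer there is one more tool, called after "Call:" as name(argument=value, ...), one argument or row to a line, values as JSON. apply_moves: Moves the arm, as the interface text tells. Its arguments: {"type":"object","properties":{"commands":{"type":"array"}},"required":["commands"]}

```bash
mkdir -p pics; cat > h.py <<'E'
import numpy as np, cv2
from cell import ctrl
def cam(n, save=None):
    c=ctrl.camera(n); c['R']=np.array(c['R']); c['t']=np.array(c['t'])
    if save: cv2.imwrite('pics/'+save+'.png', c['color'][:,:,::-1])
    return c
def ray(c,u,v,z):
    d=c['R'].T@np.array([(u-c['cx'])/c['fx'],(v-c['cy'])/c['fy'],1]); o=-c['R'].T@c['t']
    return o+d*(z-o[2])/d[2]
def proj(c,X):
    p=c['R']@np.array(X)+c['t']; return c['fx']*p[0]/p[2]+c['cx'],c['fy']*p[1]/p[2]+c['cy']
E
python3 - <<'E'
from h import *
for n in('top','scene'):
    c=cam(n,n+'0'); print(n,-c['R'].T@c['t'],c['R'].round(2).tolist(),c['fx'])
print(ctrl.sense())
E
```

```text
top [ 0.32726323 -0.06164622  1.02979865] [[0.18, -0.98, -0.0], [-0.96, -0.17, -0.21], [0.21, 0.04, -0.98]] 482.560120076797
scene [0.03980282 0.60792675 0.76375418] [[-0.8, -0.6, -0.02], [-0.39, 0.53, -0.75], [0.46, -0.59, -0.66]] 563.5034153874656
{'time': 0.1, 'joint_pos': array([-1.40902735e+00,  5.33161428e-02,  1.61415267e+00, -3.21819096e-05,
        1.47599907e+00, -1.19014738e-01]), 'qvel': array([-3.23207865e-05,  1.99065507e-04, -2.83973689e-03,  1.12929932e-04,
       -1.14520386e-04,  3.63170007e-04]), 'tau': array([-6.95836352e-04, -3.94904959e+01, -3.71366322e+01, -1.58346743e-04,
        3.96289834e-03, -8.54556447e-06]), 'tool_pos': array([ 0.17309026, -0.60000112,  0.24717264]), 'orientation': array([-9.37053670e-04,  9.90160588e-01,  1.39932591e-01, -3.60554954e-05]), 'contact_force': array([ 0.37729251,  0.05217879, -0.30091392]), 'moment': array([-0.00657932, -0.00226879, -0.00404725]), 'finger_force': 0.0, 'finger_gap': 0.08562772526976621}
```

View pics/top0.png

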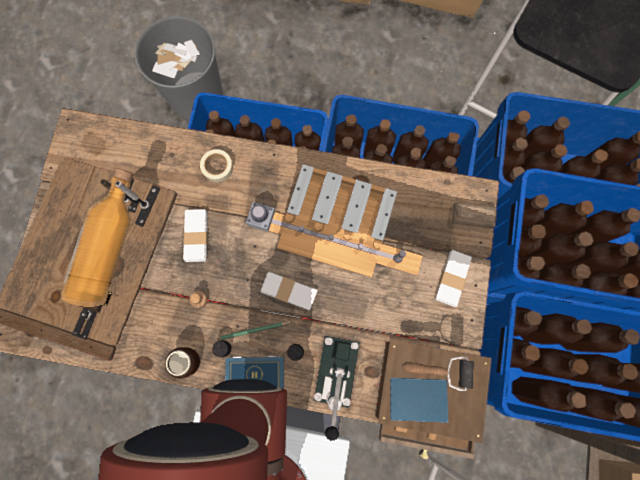

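View pics/scene0.png

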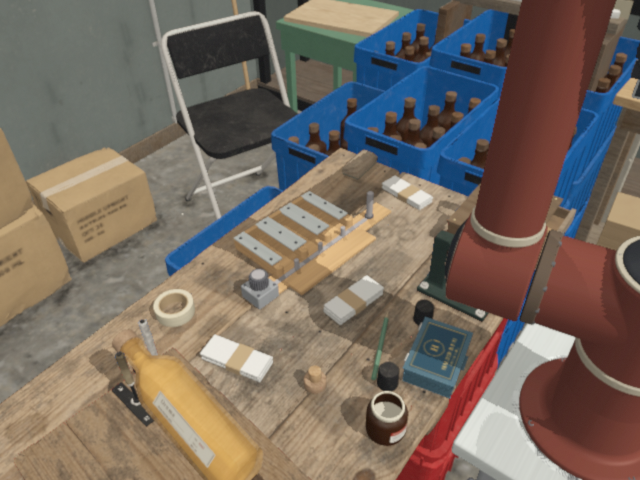

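```bash
python3 - <<'E'
from h import *
a=cv2.imread('pics/top0.png')[140:320,170:490]; cv2.imwrite('pics/tc.png',cv2.resize(a,None,fx=2.5,fy=2.5,interpolation=cv2.INTER_CUBIC))
a=cv2.imread('pics/scene0.png')[165:405,145:465]; cv2.imwrite('pics/sc.png',cv2.resize(a,None,fx=2.5,fy=2.5,interpolation=cv2.INTER_CUBIC))
E
```

```text
(no output)
```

View pics/tc.png

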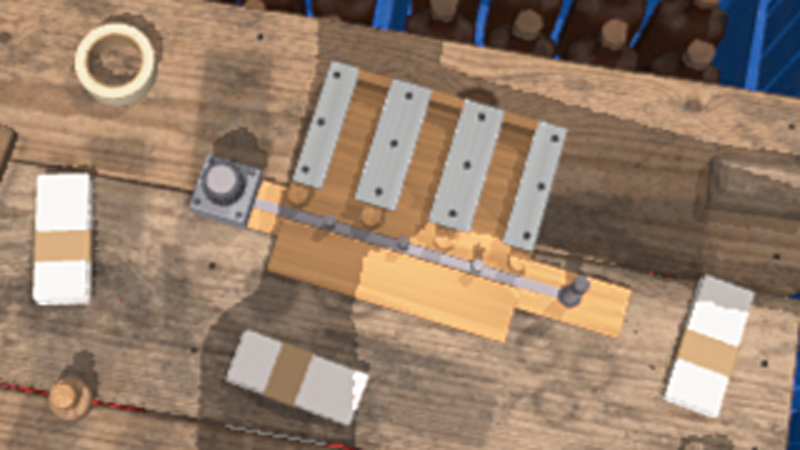

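View pics/sc.png

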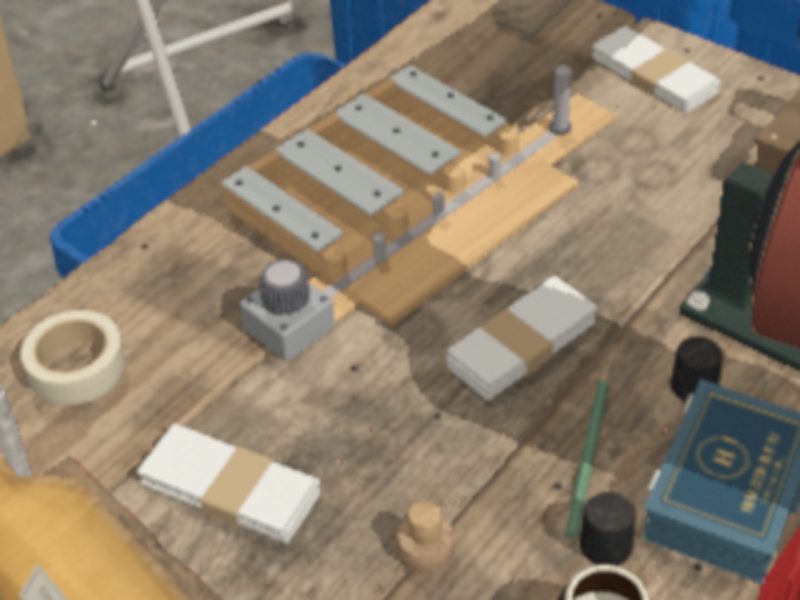

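```bash
cat > m.py <<'E'
from h import *
import sys
def bundles(c,z=0.014):
    """white/paper blobs -> top-face centre, long-axis angle"""
    im=c['color']; hsv=cv2.cvtColor(im,cv2.COLOR_RGB2HSV)
    return hsv
if __name__=='__main__':
    t=cam('top'); s=cam('scene')
    f=lambda x,y:(170+x/2.5,140+y/2.5); g=lambda x,y:(145+x/2.5,165+y/2.5)
    for n,p,q,z in [('handle',(580,286),(563,70),.07),('knob',(224,180),(285,273),.057),('pinL',(328,222),(380,237),.028),('pinM',(402,243),(438,196),.028),('pinR',(477,265),(495,156),.028),('tape',(116,60),(73,345),.024)]:
        print(n,ray(t,*f(*p),z).round(4),ray(s,*g(*q),z).round(4))
    for n,P in [('bL',[(37,175),(90,174),(89,302),(35,302)]),('bM',[(245,332),(368,373),(350,425),(228,378)]),('bR',[(704,277),(753,291),(718,415),(666,400)])]:
        P=np.array([ray(t,*f(*p),.014) for p in P]); print(n,P.mean(0).round(4),[np.linalg.norm(P[i]-P[i-1]).round(3) for i in range(4)],[np.degrees(np.arctan2(*(P[i]-P[i-1])[1::-1])).round(1) for i in range(4)])
E
python3 m.py
```

```text
handle [ 0.5297 -0.1991  0.07  ] [ 0.5302 -0.2     0.07  ]
knob [0.5686 0.1043 0.057 ] [0.5669 0.1055 0.057 ]
pinL [0.5552 0.0144 0.028 ] [0.5558 0.0125 0.028 ]
pinM [ 0.5484 -0.0509  0.028 ] [ 0.5484 -0.0514  0.028 ]
pinR [ 0.5409 -0.1167  0.028 ] [ 0.5404 -0.118   0.028 ]
tape [0.6672 0.2259 0.024 ] [0.6652 0.2261 0.024 ]
bL [0.5041 0.2381 0.014 ] [np.float64(0.112), np.float64(0.046), np.float64(0.113), np.float64(0.046)] [np.float64(12.7), np.float64(-78.6), np.float64(-167.4), np.float64(100.3)]
bM [0.4222 0.0159 0.014 ] [np.float64(0.041), np.float64(0.11), np.float64(0.046), np.float64(0.11)] [np.float64(-8.8), np.float64(-98.2), np.float64(171.2), np.float64(79.4)]
bR [ 0.5109 -0.3229  0.014 ] [np.float64(0.112), np.float64(0.043), np.float64(0.111), np.float64(0.045)] [np.float64(-9.6), np.float64(-96.2), np.float64(171.2), np.float64(84.0)]
```

Call:
apply_moves(
  commands=[
    [[0, 0.714, 0.803, 0, 0, 0, -0.757], [0, 0.714, 0.803, 0, 0, 0, -0.757], [0, 0.714, 0.803, 0, 0, 0, -0.757], [0, 0.714, 0.803, 0, 0, 0, -0.757], [0, 0.714, 0.803, 0, 0, 0, -0.757], [0, 0.714, 0.803, 0, 0, 0, -0.757], [0, 0.714, 0.803, 0, 0, 0, -0.757], [0, 0.714, 0.803, 0, 0, 0, -0.757], [0, 0.714, 0.803, 0, 0, 0, -0.757], [0, 0.714, 0.803, 0, 0, 0, -0.757], [0, 0.714, 0.803, 0, 0, 0, -0.757], [0, 0.714, 0.803, -0.2, 0, 0, -0.757]],
  ],
)

```text
time: 1.4
tool_pos: [0.537, -0.1978, 0.2062]
orientation: [0.003, 0.998, -0.055, 0.008]
contact_force: [0.3, -1.9, 0.7]
finger_gap: 0.0429
finger_force: 0.0
```

```bash
cat >> h.py <<'E'
def st():
    s=ctrl.sense(); q=s['orientation']
    from scipy.spatial.transform import Rotation as R
    m=R.from_quat(q,scalar_first=True).as_matrix()
    print('t',round(s['time'],1),'p',s['tool_pos'].round(4),'ydir',np.degrees(np.arctan2(m[1,1],m[0,1])).round(2),'z',m[:,2].round(3),'F',s['contact_force'].round(1),'gap',round(s['finger_gap'],4),round(s['finger_force'],1),'j',s['joint_pos'].round(2))
E
python3 -c "from h import *;st()"
```

```text
t 1.4 p [ 0.537  -0.1978  0.2062] ydir -96.3 z [ 0.015 -0.007 -1.   ] F [ 0.3 -1.9  0.7] gap 0.0429 0.0 j [-0.48 -0.05  1.79  0.    1.39  1.2 ]
```

Call:
apply_moves(
  commands=[
    [[0, 0, 0, -0.08, 0, 0, 0], [0, 0, 0, -0.18, 0, 0, 0], [0, 0, 0, -0.24, 0, 0, 0], [0, 0, 0, -0.282, 0, 0, 0], [0, 0, 0, -0.282, 0, 0, 0], [0, 0, 0, -0.282, 0, 0, 0], [0, 0, 0, -0.282, 0, 0, 0]],
  ],
)

```text
time: 2.1
tool_pos: [0.5315, -0.1997, 0.0594]
orientation: [0.001, 0.998, -0.058, 0.002]
contact_force: [0.5, -0.3, 0.4]
finger_gap: 0.0428
finger_force: 0.0
```

```bash
python3 -c "from h import *;st()"
```

```text
t 2.1 p [ 0.5315 -0.1997  0.0594] ydir -96.62 z [ 0.003 -0.002 -1.   ] F [ 0.5 -0.3  0.4] gap 0.0428 0.0 j [-0.49  0.11  1.89 -0.    1.14  1.2 ]
```

Call:
apply_moves(
  commands=[
    [[-1, 0, 0, 0, 0, 0, 0], [-1, 0, 0, 0, 0, 0, 0], [-1, 0, 0, 0, 0, 0, 0], [-1, 0, 0, 0, 0, 0, 0], [-1, 0, 0, 0, 0, 0, 0], [-1, 0, 0, 0, 0, 0, 0], [-1, -0.001, -0.008, 0, 0, 0, 0], [-1, -0.002, -0.016, 0, 0, 0, 0], [-1, -0.002, -0.016, 0, 0, 0, 0], [-1, -0.002, -0.016, 0, 0, 0, 0]],
  ],
)

```text
time: 3.1
tool_pos: [0.5308, -0.2021, 0.0588]
orientation: [-0.005, 0.998, -0.058, 0.001]
contact_force: [1.6, 19.4, 10.9]
finger_gap: 0.0121
finger_force: 59.7
```

```bash
python3 -c "from h import *;st()"
```

```text
t 3.1 p [ 0.5308 -0.2021  0.0588] ydir -96.65 z [ 0.003  0.01  -1.   ] F [ 1.6 19.4 10.9] gap 0.0121 59.7 j [-0.5   0.11  1.89  0.01  1.15  1.18]
```

Call:
apply_moves(
  commands=[
    [[-1, 0.002, 0.016, 0, 0, 0, 0], [0, 0.002, 0.016, 0, 0, 0, 0], [0, 0.002, 0.016, 0, 0, 0, 0], [0, 0.002, 0.016, 0.08, 0, 0, 0], [0, 0.002, 0.016, 0.16, 0, 0, 0], [0.6, 0.078, 0.627, 0.16, 0, 0, 0], [0.6, 0.078, 0.627, 0.16, 0, 0, 0], [0.6, 0.078, 0.627, 0.16, 0, 0, 0], [0.6, 0.078, 0.627, 0.16, 0, 0, 0], [0.6, 0.078, 0.627, 0.16, 0, 0, 0], [0.6, 0.078, 0.627, 0.16, 0, 0, 0], [0.6, 0.078, 0.627, 0.16, 0, 0, 0]],
  ],
)

```text
time: 4.3
tool_pos: [0.5679, 0.1109, 0.137]
orientation: [-0.001, 0.998, -0.055, -0.0]
contact_force: [0.6, -0.7, 0.2]
finger_gap: 0.0681
finger_force: 0.0
```

Call:
apply_moves(
  commands=[
    [[0.6, 0, 0, 0, 0, 0, 0], [0.6, 0, 0, -0.08, 0, 0, 0], [0.6, 0, 0, -0.14, 0, 0, 0], [0.6, 0, 0, -0.17, 0, 0, 0], [0.6, 0, 0, -0.17, 0, 0, 0], [0.6, 0, 0, -0.17, 0, 0, 0]],
  ],
)

```text
time: 4.9
tool_pos: [0.5688, 0.1056, 0.0531]
orientation: [-0.0, 0.998, -0.058, 0.0]
contact_force: [-0.0, 0.1, 0.6]
finger_gap: 0.068
finger_force: 0.0
```

```bash
python3 - <<'E'
from h import *
st()
c=cam('scene'); a=c['color'][165:345,145:465,::-1]; cv2.imwrite('pics/k.png',cv2.resize(a,None,fx=2.5,fy=2.5))
E
```

```text
t 4.9 p [0.5688 0.1056 0.0531] ydir -96.7 z [ 0.001 -0.    -1.   ] F [-0.   0.1  0.6] gap 0.068 0.0 j [ 0.05  0.14  1.86 -0.    1.13  1.74]
```

View pics/k.png

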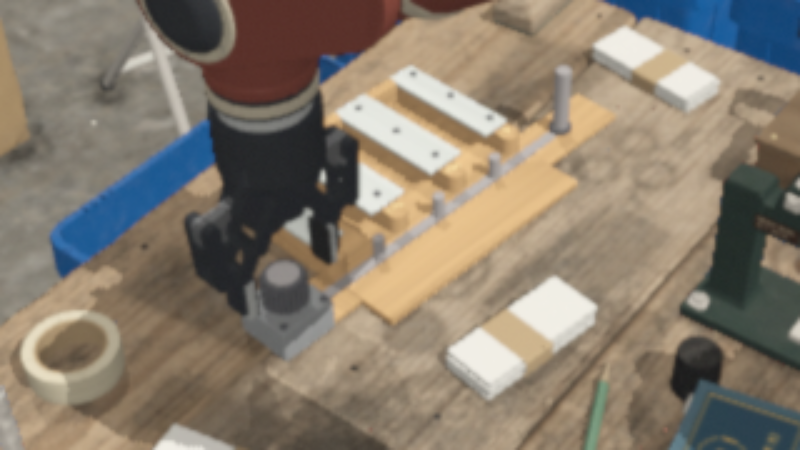

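The picture shows the fingers (crop ~245,300 and ~325,230) straddling the knob at (285,275), with the bundles undisturbed. I'll close and turn it.

Call:
apply_moves(
  commands=[
    [[-1, 0, 0, 0, 0, 0, 0], [-1, 0, 0, 0, 0, 0, 0], [-1, 0, 0, 0, 0, 0, 0], [-1, 0, 0, 0, 0, 0, 0], [-1, 0, 0, 0, 0, 0, 0], [-1, 0, 0, 0, 0, 0, 0], [-1, 0, 0, 0, 0, 0, 0.25], [-1, 0, 0, 0, 0, 0, 0.5], [-1, 0, 0, 0, 0, 0, 0.75], [-1, 0, 0, 0, 0, 0, 1]],
  ],
)

```text
time: 5.95
tool_pos: [0.5693, 0.1083, 0.0544]
orientation: [-0.001, 0.979, 0.205, 0.002]
contact_force: [-1.8, 6.4, 5.1]
finger_gap: 0.031
finger_force: 59.4
```

Call:
apply_moves(
  commands=[
    [[-1, 0, 0, 0, 0, 0, 0.25], [-1, 0, 0, 0, 0, 0, 0.5], [-1, 0, 0, 0, 0, 0, 0.75], [-1, 0, 0, 0, 0, 0, 1]],
  ],
)

```text
time: 6.35
tool_pos: [0.569, 0.1086, 0.0544]
orientation: [-0.001, 0.892, 0.451, 0.002]
contact_force: [-1.1, 6.4, 6.3]
finger_gap: 0.0311
finger_force: 59.5
```

Call:
apply_moves(
  commands=[
    [[-1, 0, 0, 0, 0, 0, 0.25], [-1, 0, 0, 0, 0, 0, 0.5], [-1, 0, 0, 0, 0, 0, 0.75], [-1, 0, 0, 0, 0, 0, 1]],
  ],
)

```text
time: 6.75
tool_pos: [0.5686, 0.1088, 0.0544]
orientation: [-0.001, 0.745, 0.667, 0.002]
contact_force: [-3.4, 6.8, 7.6]
finger_gap: 0.0312
finger_force: 59.6
```

```bash
python3 -c "from h import *;st();print(ctrl.sense()['moment'])"
```

```text
t 6.8 p [0.5686 0.1088 0.0544] ydir -6.33 z [ 0.001  0.004 -1.   ] F [-3.4  6.8  7.6] gap 0.0312 59.6 j [0.06 0.14 1.86 0.   1.14 0.17]
[ 1.21439859  0.78044594 -0.1351508 ]
```

Call:
apply_moves(
  commands=[
    [[-1, 0, 0.004, 0, 0, 0, 0.25], [-1, 0, 0.004, 0, 0, 0, 0.5], [-1, 0, 0.004, 0, 0, 0, 0.75], [-1, 0, 0.004, 0, 0, 0, 1]],
  ],
)

```text
time: 7.15
tool_pos: [0.5682, 0.1089, 0.0544]
orientation: [-0.0, 0.547, 0.837, -0.0]
contact_force: [-6.1, 0.4, 10.2]
finger_gap: 0.031
finger_force: 59.6
```

Call:
apply_moves(
  commands=[
    [[-1, 0, 0, 0, 0, 0, 0.25], [-1, 0, 0, 0, 0, 0, 0.5], [-1, 0, 0, 0, 0, 0, 0.75], [-1, 0, 0, 0, 0, 0, 1]],
  ],
)

```text
time: 7.55
tool_pos: [0.5679, 0.1086, 0.0544]
orientation: [-0.001, 0.312, 0.95, -0.0]
contact_force: [-6.3, -1.1, 9.9]
finger_gap: 0.0312
finger_force: 58.6
```

Call:
apply_moves(
  commands=[
    [[-1, 0, 0, 0, 0, 0, 0.25], [-1, 0, 0, 0, 0, 0, 0.5], [-1, 0, 0, 0, 0, 0, 0.75], [-1, 0, 0, 0, 0, 0, 1], [-1, 0, 0, 0, 0, 0, 1]],
  ],
)

```text
time: 8.05
tool_pos: [0.5678, 0.1082, 0.0543]
orientation: [-0.001, 0.056, 0.998, -0.001]
contact_force: [-8.7, -0.8, 10.8]
finger_gap: 0.031
finger_force: 59.0
```

```bash
python3 -c "from h import *;st();print(ctrl.sense()['moment'])"
```

```text
t 8.1 p [0.5678 0.1082 0.0543] ydir 83.55 z [-0.002 -0.001 -1.   ] F [-8.7 -0.8 10.8] gap 0.031 59.0 j [ 0.06  0.14  1.86 -0.    1.14 -1.4 ]
[-0.39015842  1.29581462  0.03859552]
```

Call:
apply_moves(
  commands=[
    [[0.6, 0, 0, 0, 0, 0, 0], [0.6, 0, 0, 0, 0, 0, 0], [0.6, 0, 0, 0, 0, 0, 0], [0.6, 0, 0, 0.08, 0, 0, 0], [0.6, 0, 0, 0.16, 0, 0, 0], [0, -0.076, -0.615, 0.16, 0, 0, 0], [0, -0.076, -0.615, 0.16, 0, 0, 0], [0, -0.076, -0.615, 0.16, 0, 0, 0], [0, -0.076, -0.615, 0.16, 0, 0, 0], [0, -0.076, -0.615, 0.16, 0, 0, 0], [0, -0.076, -0.615, 0.16, 0, 0, 0], [0, -0.076, -0.615, 0.16, 0, 0, 0]],
  ],
)

```text
time: 9.25
tool_pos: [0.5296, -0.2035, 0.1326]
orientation: [0.0, 0.06, 0.998, -0.001]
contact_force: [0.5, 0.1, 0.3]
finger_gap: 0.0427
finger_force: 0.0
```

Call:
apply_moves(
  commands=[
    [[0, 0, 0, 0, 0, 0, 0], [0, 0, 0, -0.08, 0, 0, 0], [0, 0, 0, -0.148, 0, 0, 0], [0, 0, 0, -0.148, 0, 0, 0], [-1, 0, 0, -0.148, 0, 0, 0], [-1, 0, 0, -0.148, 0, 0, 0], [-1, 0, 0, -0.148, 0, 0, 0], [-1, 0, 0, -0.148, 0, 0, 0], [-1, 0, 0, -0.148, 0, 0, 0], [-1, -0.001, -0.008, -0.148, 0, 0, 0], [-1, -0.002, -0.016, -0.148, 0, 0, 0], [-1, -0.002, -0.016, -0.148, 0, 0, 0]],
  ],
)

```text
time: 10.45
tool_pos: [0.5307, -0.2075, 0.0605]
orientation: [0.002, 0.058, 0.998, -0.0]
contact_force: [-1.1, 0.1, 6.8]
finger_gap: 0.0118
finger_force: 59.4
```

```bash
python3 -c "from h import *;st()"
```

```text
t 10.4 p [ 0.5307 -0.2075  0.0605] ydir 83.35 z [ 0.003 -0.    -1.   ] F [-1.1  0.1  6.8] gap 0.0118 59.4 j [-0.5   0.11  1.88  0.    1.14 -1.96]
```

Call:
apply_moves(
  commands=[
    [[-1, -0.002, -0.016, 0, 0, 0, 0], [-1, -0.004, -0.032, 0, 0, 0, 0], [-1, -0.005, -0.046, 0, 0, 0, 0], [-1, -0.006, -0.054, 0, 0, 0, 0], [-1, -0.006, -0.054, 0, 0, 0, 0], [-1, -0.006, -0.054, 0, 0, 0, 0]],
  ],
)

```text
time: 11.05
tool_pos: [0.5277, -0.2327, 0.0605]
orientation: [0.001, 0.058, 0.998, 0.002]
contact_force: [-0.7, 6.6, 10.3]
finger_gap: 0.0123
finger_force: 59.8
```

```bash
python3 -c "from h import *;st()"
```

```text
t 11.1 p [ 0.5277 -0.2327  0.0605] ydir 83.34 z [ 0.003  0.003 -1.   ] F [-0.7  6.6 10.3] gap 0.0123 59.8 j [-0.55  0.13  1.87  0.    1.15 -2.  ]
```

Call:
apply_moves(
  commands=[
    [[-1, -0.001, -0.006, 0, 0, 0, 0], [-1, -0.001, -0.006, 0, 0, 0, 0], [-1, -0.001, -0.006, 0, 0, 0, 0]],
  ],
)

```text
time: 11.35
tool_pos: [0.5276, -0.2328, 0.0604]
orientation: [0.001, 0.058, 0.998, 0.005]
contact_force: [0.9, 16.6, 12.3]
finger_gap: 0.0121
finger_force: 60.3
```

```bash
python3 - <<'E'
from h import *
st()
t=cam('top','t1'); s=cam('scene')
f=lambda x,y:(170+x/2.5,140+y/2.5); g=lambda x,y:(145+x/2.5,165+y/2.5)
T=[(408,96),(394,143),(379,191),(481,117),(467,165),(452,213)];S=[(300,145),(338,168),(377,193),(358,107),(396,130),(435,155)]
for c,h,Q in((t,f,T),(s,g,S)):
    P=np.array([ray(c,*h(*q),.0295)[:2] for q in Q]); d=(P[2]-P[0]+P[5]-P[3]); print(P.round(4).tolist(),P.mean(0).round(4),'long ang',np.degrees(np.arctan2(-d[1],-d[0])), (P[:3].mean(0)-P[3:].mean(0)).round(4))
E
```

```text
t 11.3 p [ 0.5276 -0.2328  0.0604] ydir 83.35 z [ 0.003  0.009 -1.   ] F [ 0.9 16.6 12.3] gap 0.0121 60.3 j [-0.55  0.13  1.86  0.01  1.15 -2.01]
[[0.6782, -0.0335], [0.634, -0.0289], [0.5895, -0.0237], [0.6706, -0.0991], [0.6257, -0.0941], [0.5815, -0.0884]] [ 0.6299 -0.0613] long ang -6.580676773727361 [0.008  0.0652]
[[0.6773, -0.0339], [0.6331, -0.0299], [0.5885, -0.0246], [0.6709, -0.1013], [0.6254, -0.0958], [0.5796, -0.0889]] [ 0.6291 -0.0624] long ang -6.8939790208551 [0.0077 0.0659]
```

Call:
apply_moves(
  commands=[
    [[0, 0.001, 0.008, 0, 0, 0, 0], [0, 0.001, 0.008, 0, 0, 0, 0], [0, 0.001, 0.008, 0, 0, 0, 0], [0, 0.001, 0.008, 0.1, 0, 0, 0], [0.5, 0.001, 0.008, 0.16, 0, 0, 0], [1, -0.089, -0.162, 0.16, 0, 0, -0.06], [1, -0.089, -0.162, 0.16, 0, 0, -0.06], [1, -0.089, -0.162, 0.16, 0, 0, -0.06], [1, -0.089, -0.162, 0.16, 0, 0, -0.06]],
  ],
)

```text
time: 12.35
tool_pos: [0.4804, -0.3189, 0.138]
orientation: [-0.0, 0.075, 0.997, 0.0]
contact_force: [0.5, 0.5, 0.2]
finger_gap: 0.0854
finger_force: 0.0
```

```bash
cat > v.py <<'E'
from h import *
import sys
# white bundle faces: corners by min-area rect at z=.014 ; also a picture
st(); tag=sys.argv[1]
for n in ('top','scene'):
    c=cam(n,n+tag); hsv=cv2.cvtColor(c['color'],cv2.COLOR_RGB2HSV)
    m=((hsv[:,:,1]<45)&(hsv[:,:,2]>140)).astype(np.uint8)
    m=cv2.morphologyEx(m,cv2.MORPH_OPEN,np.ones((3,3)))
    for k,a in enumerate(cv2.connectedComponentsWithStats(m)[2][1:]):
        X=ray(c,a[0]+a[2]/2,a[1]+a[3]/2,.014)
        if a[4]>80 and .3<X[0]<.8 and -.45<X[1]<.35: print(n,X.round(3)[:2],a.tolist())
E
python3 v.py a
```

```text
t 12.3 p [ 0.4804 -0.3189  0.138 ] ydir 81.42 z [-0.     0.001 -1.   ] F [0.5 0.5 0.2] gap 0.0854 0.0 j [-0.72  0.03  1.82  0.    1.29 -2.14]
top [0.646 0.033] [288, 164, 25, 51, 586]
top [ 0.637 -0.027] [312, 172, 30, 52, 827]
top [ 0.629 -0.094] [342, 180, 29, 53, 850]
top [ 0.622 -0.156] [371, 189, 26, 51, 649]
top [0.535 0.244] [184, 209, 23, 24, 515]
top [ 0.55  -0.048] [316, 231, 27, 13, 111]
top [ 0.542 -0.113] [344, 240, 29, 13, 131]
top [0.466 0.229] [183, 244, 24, 18, 402]
top [ 0.534 -0.184] [374, 249, 34, 14, 135]
top [ 0.557 -0.326] [449, 250, 18, 14, 148]
top [0.429 0.055] [260, 272, 23, 25, 388]
top [ 0.416 -0.014] [288, 282, 29, 28, 555]
scene [ 0.528 -0.298] [378, 176, 32, 33, 438]
scene [ 0.625 -0.171] [303, 191, 44, 28, 470]
scene [ 0.467 -0.307] [407, 190, 26, 20, 341]
scene [ 0.633 -0.106] [280, 203, 48, 32, 650]
scene [ 0.53  -0.172] [352, 214, 20, 14, 82]
scene [ 0.641 -0.042] [257, 217, 49, 33, 693]
scene [ 0.54  -0.073] [309, 229, 42, 31, 194]
scene [0.649 0.021] [235, 232, 46, 33, 561]
scene [ 0.311 -0.26 ] [464, 236, 26, 6, 105]
scene [0.758 0.191] [147, 265, 18, 18, 158]
scene [ 0.411 -0.01 ] [349, 275, 35, 31, 637]
scene [0.761 0.261] [115, 291, 21, 8, 94]
scene [0.667 0.228] [154, 295, 39, 24, 272]
scene [0.423 0.059] [324, 296, 31, 29, 567]
scene [0.756 0.308] [89, 303, 34, 18, 269]
scene [0.648 0.303] [139, 322, 18, 33, 285]
scene [0.531 0.25 ] [200, 335, 39, 33, 796]
scene [0.462 0.236] [240, 350, 33, 32, 698]
```

View pics/scenea.png

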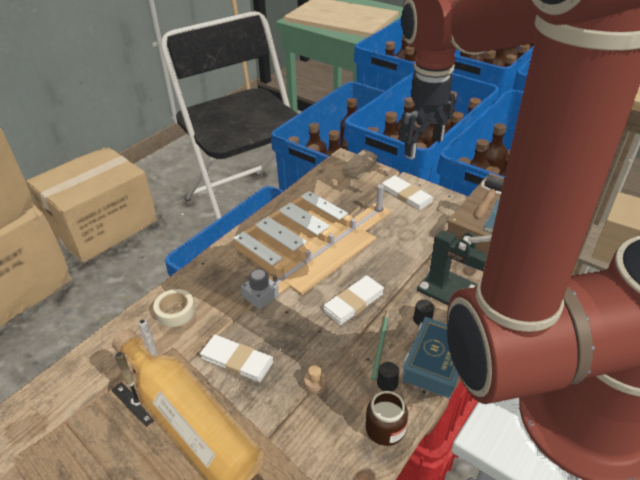

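The gate pins stand in front of the dividers and the right bundle (405,190) is unmoved. Next I grasp it.

Call:
apply_moves(
  commands=[
    [[1, 0, 0, -0.08, 0, 0, 0], [1, 0, 0, -0.15, 0, 0, 0], [1, 0, 0, -0.2, 0, 0, 0], [1, 0, 0, -0.234, 0, 0, 0], [1, 0, 0, -0.234, 0, 0, 0], [-1, 0, 0, -0.234, 0, 0, 0], [-1, 0, 0, -0.234, 0, 0, 0], [-1, 0, 0, -0.234, 0, 0, 0], [-1, 0, 0, -0.234, 0, 0, 0], [-1, 0, 0, -0.234, 0, 0, 0], [-1, 0, 0, -0.234, 0, 0, 0]],
  ],
)

```text
time: 13.55
tool_pos: [0.4826, -0.319, 0.0235]
orientation: [0.002, 0.073, 0.997, -0.001]
contact_force: [0.4, 1.4, 6.1]
finger_gap: 0.0449
finger_force: 61.9
```

```bash
python3 -c "from h import *;st()"
```

```text
t 13.6 p [ 0.4826 -0.319   0.0235] ydir 81.57 z [ 0.003 -0.002 -1.   ] F [0.4 1.4 6.1] gap 0.0449 61.9 j [-0.71  0.19  1.87  0.    1.08 -2.14]
```

Call:
apply_moves(
  commands=[
    [[-1, 0, 0, 0.08, 0, 0, 0], [-1, 0, 0, 0.16, 0, 0, 0], [-1, 0, 0, 0.198, 0, 0, 0], [-1, -0.088, 0.06, 0.198, 0, 0, 0.062], [-1, -0.088, 0.14, 0.198, 0, 0, 0.062], [-1, -0.088, 0.22, 0.198, 0, 0, 0.062], [-1, -0.088, 0.3, 0.198, 0, 0, 0.062], [-1, -0.088, 0.38, 0.198, 0, 0, 0.062], [-1, -0.088, 0.428, 0.198, 0, 0, 0.062], [-1, -0.088, 0.428, 0.1, 0, 0, 0.062], [-1, -0.088, 0.428, 0.05, 0, 0, 0.062], [-1, -0.088, 0.428, 0.05, 0, 0, 0.062]],
  ],
)

```text
time: 14.75
tool_pos: [0.4334, -0.1022, 0.0421]
orientation: [-0.004, 0.057, 0.998, 0.002]
contact_force: [-0.8, 0.9, -1.3]
finger_gap: 0.0443
finger_force: 61.7
```

```bash
python3 - <<'E'
from h import *
st()
t=cam('top'); s=cam('scene')
a=t['color'][190:310,280:440,::-1]; b=s['color'][165:285,280:440,::-1]
cv2.imwrite('pics/i1.png',cv2.resize(np.hstack([a,b]),None,fx=2.5,fy=2.5,interpolation=cv2.INTER_CUBIC))
E
```

```text
t 14.8 p [ 0.4334 -0.1022  0.0421] ydir 83.47 z [-0.009  0.004 -1.   ] F [-0.8  0.9 -1.3] gap 0.0443 61.7 j [-0.4  -0.15  2.18 -0.    1.12 -1.86]
```

View pics/i1.png

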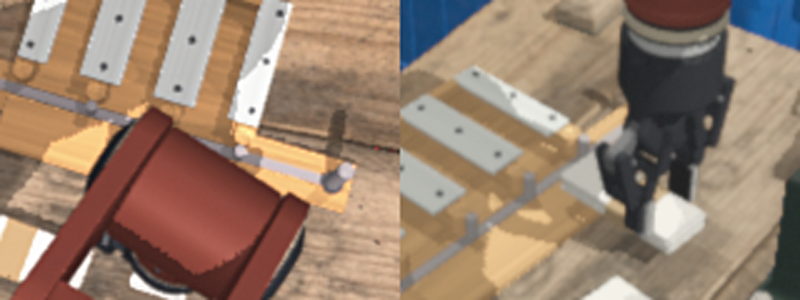

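Call:
apply_moves(
  commands=[
    [[-1, 0, 0, -0.014, 0, 0, 0], [-1, 0, 0, -0.025, 0, 0, 0], [-1, 0, 0, -0.025, 0, 0, 0], [-1, 0.02, -0.0024, -0.025, 0, 0, 0], [-1, 0.04, -0.0047, -0.025, 0, 0, 0], [-1, 0.06, -0.007, -0.025, 0, 0, 0], [-1, 0.08, -0.0095, -0.025, 0, 0, 0], [-1, 0.1, -0.012, -0.025, 0, 0, 0], [-1, 0.11, -0.013, -0.025, 0, 0, 0]],
  ],
)

```text
time: 15.75
tool_pos: [0.4935, -0.1107, 0.034]
orientation: [0.0, 0.057, 0.998, -0.0]
contact_force: [0.7, -0.2, -0.9]
finger_gap: 0.0445
finger_force: 61.8
```

```bash
python3 -c "from h import *;st()"
```

```text
t 15.8 p [ 0.4935 -0.1107  0.034 ] ydir 83.45 z [ 0. -0. -1.] F [ 0.7 -0.2 -0.9] gap 0.0445 61.8 j [-0.37  0.01  2.04 -0.    1.09 -1.82]
```

Call:
apply_moves(
  commands=[
    [[-1, 0.02, -0.003, -0.001, 0, 0, 0], [-1, 0.035, -0.005, -0.002, 0, 0, 0], [-1, 0.05, -0.007, -0.003, 0, 0, 0], [-1, 0.057, -0.008, -0.003, 0, 0, 0], [-1, 0.057, -0.008, -0.003, 0, 0, 0]],
  ],
)

```text
time: 16.25
tool_pos: [0.5211, -0.1146, 0.0323]
orientation: [0.0, 0.057, 0.998, 0.0]
contact_force: [-0.1, 0.7, -1.0]
finger_gap: 0.0446
finger_force: 61.8
```

```bash
python3 -c "from h import *;st()"
```

```text
t 16.2 p [ 0.5211 -0.1146  0.0323] ydir 83.44 z [ 0.  0. -1.] F [-0.1  0.7 -1. ] gap 0.0446 61.8 j [-0.36  0.08  1.98  0.    1.09 -1.81]
```

Call:
apply_moves(
  commands=[
    [[0.5, 0, 0, 0, 0, 0, 0], [0.5, 0, 0, 0, 0, 0, 0], [0.5, 0, 0, 0, 0, 0, 0], [0.5, 0, 0, 0.06, 0, 0, 0], [-1, -0.06, 0.007, 0.08, 0, 0, 0], [-1, -0.11, 0.013, 0.08, 0, 0, 0], [-1, -0.11, 0.013, 0.08, 0, 0, 0], [-1, -0.11, 0.013, 0.04, 0, 0, 0], [-1, -0.11, 0.013, 0, 0, 0, 0], [-1, -0.11, 0.013, -0.006, 0, 0, 0], [-1, -0.11, 0.013, -0.006, 0, 0, 0]],
  ],
)

```text
time: 17.35
tool_pos: [0.4655, -0.1079, 0.0288]
orientation: [-0.001, 0.057, 0.998, 0.0]
contact_force: [-0.4, 0.3, 0.5]
finger_gap: 0.0001
finger_force: 0.0
```

Call:
apply_moves(
  commands=[
    [[-1, 0.02, -0.0024, 0, 0, 0, 0], [-1, 0.04, -0.0047, 0, 0, 0, 0], [-1, 0.06, -0.007, 0, 0, 0, 0], [-1, 0.08, -0.0095, 0, 0, 0, 0], [-1, 0.1, -0.012, 0, 0, 0, 0], [-1, 0.11, -0.013, 0, 0, 0, 0], [-1, 0.12, -0.014, 0, 0, 0, 0], [-1, 0.13, -0.0155, 0, 0, 0, 0], [-1, 0.13, -0.0155, 0, 0, 0, 0]],
  ],
)

```text
time: 18.25
tool_pos: [0.5314, -0.1159, 0.0294]
orientation: [0.0, 0.057, 0.998, -0.0]
contact_force: [-0.8, -0.7, 0.2]
finger_gap: -0.0002
finger_force: 0.0
```

```bash
python3 -c "from h import *;st()"
```

```text
t 18.2 p [ 0.5314 -0.1159  0.0294] ydir 83.44 z [ 0.001 -0.    -1.   ] F [-0.8 -0.7  0.2] gap -0.0002 0.0 j [-0.35  0.1   1.95  0.    1.08 -1.81]
```

Call:
apply_moves(
  commands=[
    [[-1, 0.01, -0.0012, 0, 0, 0, 0], [-1, 0.018, -0.002, 0, 0, 0, 0], [-1, 0.024, -0.003, 0, 0, 0, 0], [-1, 0.028, -0.0034, 0, 0, 0, 0], [-1, 0.032, -0.0038, 0, 0, 0, 0], [-1, 0.032, -0.0038, 0, 0, 0, 0]],
  ],
)

```text
time: 18.85
tool_pos: [0.5453, -0.1175, 0.0291]
orientation: [-0.002, 0.057, 0.998, 0.0]
contact_force: [-6.6, 0.4, 5.9]
finger_gap: -0.0001
finger_force: 3.4
```

```bash
python3 - <<'E'
from h import *
st()
t=cam('top'); s=cam('scene')
a=t['color'][150:270,270:430,::-1]; b=s['color'][165:285,270:430,::-1]
cv2.imwrite('pics/i2.png',cv2.resize(np.hstack([a,b]),None,fx=2.5,fy=2.5,interpolation=cv2.INTER_CUBIC))
E
```

```text
t 18.9 p [ 0.5453 -0.1175  0.0291] ydir 83.46 z [-0.005  0.001 -1.   ] F [-6.6  0.4  5.9] gap -0.0001 3.4 j [-0.35  0.14  1.92 -0.    1.09 -1.8 ]
```

View pics/i2.png

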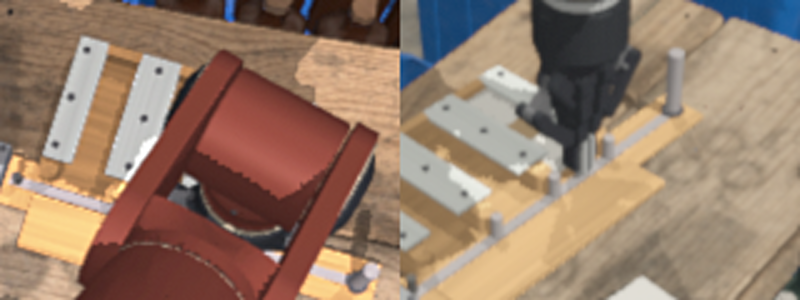

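The picture shows the shut fingers between the open pins (crop ~580,160) at the right mouth, with 6.6 N at the back wall. The right bundle is home. Next is the middle one.

Call:
apply_moves(
  commands=[
    [[-1, 0, 0, 0.1, 0, 0, 0], [-1, 0, 0, 0.2, 0, 0, 0], [0.5, 0, 0, 0.24, 0, 0, -0.25], [1, -0.239, 0.33, 0.24, 0, 0, -0.5], [1, -0.239, 0.33, 0.24, 0, 0, -0.75], [1, -0.239, 0.33, 0.24, 0, 0, -1], [1, -0.239, 0.33, 0.24, 0, 0, -1], [1, -0.239, 0.33, 0.24, 0, 0, -1]],
  ],
)

```text
time: 19.75
tool_pos: [0.4245, 0.0505, 0.1486]
orientation: [-0.0, 0.311, 0.95, 0.001]
contact_force: [0.7, 0.3, -0.5]
finger_gap: 0.0847
finger_force: 0.0
```

Call:
apply_moves(
  commands=[
    [[1, 0, 0, 0, 0, 0, -0.25], [1, 0, 0, 0, 0, 0, -0.5], [1, 0, 0, 0, 0, 0, -0.75], [1, 0, 0, 0, 0, 0, -1], [1, 0, 0, 0, 0, 0, -1]],
  ],
)

```text
time: 20.25
tool_pos: [0.4277, 0.0471, 0.1496]
orientation: [0.0, 0.549, 0.836, 0.0]
contact_force: [0.0, -0.7, 0.4]
finger_gap: 0.0854
finger_force: 0.0
```

Call:
apply_moves(
  commands=[
    [[1, 0, 0, 0, 0, 0, -0.25], [1, 0, 0, 0, 0, 0, -0.5], [1, 0, 0, 0, 0, 0, -0.75], [1, 0, 0, 0, 0, 0, -1], [1, 0, 0, 0, 0, 0, -1], [1, 0, 0, 0, 0, 0, -1]],
  ],
)

```text
time: 20.85
tool_pos: [0.4274, 0.0472, 0.1494]
orientation: [0.0, 0.745, 0.667, 0.0]
contact_force: [0.0, 0.2, -0.4]
finger_gap: 0.0854
finger_force: 0.0
```

```bash
python3 v.py b | egrep "^t |top \[.?0?\.?0.4|scene \[ ?0.4"; python3 - <<'E'
import cv2,numpy as np
a=cv2.imread('pics/topb.png')[150:330,170:490]; b=cv2.imread('pics/sceneb.png')[165:405,145:465]
cv2.imwrite('pics/b.png',cv2.resize(np.vstack([a,b]),None,fx=1.4,fy=1.4,interpolation=cv2.INTER_CUBIC))
E
```

```text
t 20.9 p [0.4274 0.0472 0.1494] ydir -6.33 z [ 0. -0. -1.] F [ 0.   0.2 -0.4] gap 0.0854 0.0 j [-0.06 -0.36  2.15 -0.    1.35  0.05]
top [0.462 0.242] [183, 245, 12, 17, 156]
top [ 0.416 -0.014] [288, 282, 29, 28, 550]
scene [ 0.413 -0.012] [349, 275, 35, 29, 622]
scene [0.423 0.058] [324, 296, 31, 28, 524]
scene [0.463 0.235] [240, 350, 32, 31, 632]
```

View pics/b.png

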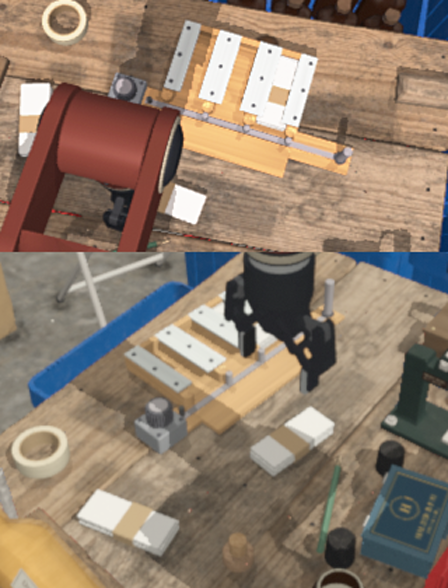

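The right bundle shows in its channel (crop 280,95) and the middle bundle (290,440) is unmoved below the open fingers.

Call:
apply_moves(
  commands=[
    [[1, 0, 0, -0.08, 0, 0, -0.1], [1, 0, 0, -0.16, 0, 0, -0.1], [1, 0, 0, -0.22, 0, 0, -0.1], [1, 0, 0, -0.255, 0, 0, -0.1], [1, 0, 0, -0.255, 0, 0, -0.1], [-1, 0, 0, -0.255, 0, 0, -0.1], [-1, 0, 0, -0.255, 0, 0, -0.1], [-1, 0, 0, -0.255, 0, 0, -0.1], [-1, 0, 0, -0.255, 0, 0, -0.1], [-1, 0, 0, -0.255, 0, 0, -0.1], [-1, 0, 0, -0.255, 0, 0, -0.1]],
  ],
)

```text
time: 22.05
tool_pos: [0.4292, 0.0472, 0.024]
orientation: [0.002, 0.763, 0.646, 0.002]
contact_force: [-1.1, 0.3, 6.9]
finger_gap: 0.0442
finger_force: 61.6
```

```bash
python3 -c "from h import *;st()"
```

```text
t 22.1 p [0.4292 0.0472 0.024 ] ydir -9.54 z [ 0.004 -0.    -1.   ] F [-1.1  0.3  6.9] gap 0.0442 61.6 j [-0.06 -0.16  2.22 -0.    1.07  0.1 ]
```

Call:
apply_moves(
  commands=[
    [[-1, 0, 0, 0.08, 0, 0, 0], [-1, 0, 0, 0.15, 0, 0, 0], [-1, 0, 0, 0.18, 0, 0, 0.25], [-1, 0, 0, 0.18, 0, 0, 0.5], [-1, 0, 0, 0.18, 0, 0, 0.75], [-1, 0, 0, 0.18, 0, 0, 1]],
  ],
)

```text
time: 22.65
tool_pos: [0.4274, 0.0474, 0.1125]
orientation: [0.001, 0.568, 0.823, 0.0]
contact_force: [0.7, 0.4, -1.2]
finger_gap: 0.0445
finger_force: 61.6
```

Call:
apply_moves(
  commands=[
    [[-1, 0.009, -0.04, 0, 0, 0, 0.25], [-1, 0.018, -0.08, 0, 0, 0, 0.5], [-1, 0.027, -0.13, 0, 0, 0, 0.75], [-1, 0.036, -0.171, 0, 0, 0, 1]],
  ],
)

```text
time: 23.05
tool_pos: [0.4454, -0.0392, 0.1123]
orientation: [0.001, 0.336, 0.942, -0.0]
contact_force: [-0.4, 0.5, -0.8]
finger_gap: 0.0445
finger_force: 61.6
```

Call:
apply_moves(
  commands=[
    [[-1, 0, 0, 0, 0, 0, 0.25], [-1, 0, 0, 0, 0, 0, 0.5], [-1, 0, 0, 0, 0, 0, 0.75], [-1, 0, 0, 0, 0, 0, 1], [-1, 0, 0, 0, 0, 0, 1]],
  ],
)

```text
time: 23.55
tool_pos: [0.4453, -0.0382, 0.1122]
orientation: [0.0, 0.083, 0.997, -0.0]
contact_force: [0.5, 0.1, -0.0]
finger_gap: 0.0446
finger_force: 61.6
```

Call:
apply_moves(
  commands=[
    [[-1, 0, 0, -0.05, 0, 0, 0.09], [-1, 0, 0, -0.1, 0, 0, 0.09], [-1, 0, 0, -0.131, 0, 0, 0.09], [-1, 0, 0, -0.131, 0, 0, 0.09], [-1, 0, 0, -0.131, 0, 0, 0.09]],
  ],
)

```text
time: 24.05
tool_pos: [0.4453, -0.0381, 0.0467]
orientation: [0.0, 0.061, 0.998, -0.0]
contact_force: [0.1, -0.2, -0.0]
finger_gap: 0.0442
finger_force: 61.5
```

```bash
python3 -c "from h import *;st()"
```

```text
t 24.1 p [ 0.4453 -0.0381  0.0467] ydir 83.06 z [ 0. -0. -1.] F [ 0.1 -0.2 -0. ] gap 0.0442 61.5 j [-0.25 -0.16  2.18 -0.    1.12 -1.7 ]
```

Call:
apply_moves(
  commands=[
    [[-1, 0, -0.001, -0.014, 0, 0, 0.01], [-1, 0, -0.001, -0.025, 0, 0, 0.01], [-1, 0, -0.001, -0.025, 0, 0, 0.01], [-1, 0.02, -0.0034, -0.025, 0, 0, 0.01], [-1, 0.04, -0.0057, -0.025, 0, 0, 0.01], [-1, 0.06, -0.008, -0.025, 0, 0, 0.01], [-1, 0.08, -0.0105, -0.025, 0, 0, 0.01], [-1, 0.1, -0.013, -0.025, 0, 0, 0.01], [-1, 0.11, -0.014, -0.025, 0, 0, 0.01]],
  ],
)

```text
time: 24.95
tool_pos: [0.5011, -0.0449, 0.0337]
orientation: [-0.0, 0.057, 0.998, 0.0]
contact_force: [-1.5, 2.8, -0.9]
finger_gap: 0.0444
finger_force: 61.4
```

```bash
python3 -c "from h import *;st()"
```

```text
t 24.9 p [ 0.5011 -0.0449  0.0337] ydir 83.46 z [-0.     0.001 -1.   ] F [-1.5  2.8 -0.9] gap 0.0444 61.4 j [-0.24  0.01  2.05  0.    1.09 -1.69]
```

Call:
apply_moves(
  commands=[
    [[-1, 0.02, -0.001, -0.001, 0, 0, 0], [-1, 0.035, -0.003, -0.002, 0, 0, 0], [-1, 0.05, -0.005, -0.003, 0, 0, 0], [-1, 0.056, -0.005, -0.003, 0, 0, 0], [-1, 0.056, -0.005, -0.003, 0, 0, 0]],
  ],
)

```text
time: 25.45
tool_pos: [0.5291, -0.048, 0.0326]
orientation: [0.001, 0.057, 0.998, -0.0]
contact_force: [0.4, 0.3, -0.4]
finger_gap: 0.0443
finger_force: 61.5
```

```bash
python3 -c "from h import *;st()"
```

```text
t 25.4 p [ 0.5291 -0.048   0.0326] ydir 83.44 z [ 0.001 -0.001 -1.   ] F [ 0.4  0.3 -0.4] gap 0.0443 61.5 j [-0.23  0.07  1.98 -0.    1.09 -1.69]
```

Call:
apply_moves(
  commands=[
    [[0.5, 0, 0, 0, 0, 0, 0], [0.5, 0, 0, 0, 0, 0, 0], [0.5, 0, 0, 0, 0, 0, 0], [0.5, 0, 0, 0.06, 0, 0, 0], [-1, -0.06, 0.007, 0.08, 0, 0, 0], [-1, -0.11, 0.013, 0.08, 0, 0, 0], [-1, -0.11, 0.013, 0.08, 0, 0, 0], [-1, -0.11, 0.013, 0.04, 0, 0, 0], [-1, -0.11, 0.013, 0, 0, 0, 0], [-1, -0.11, 0.013, -0.006, 0, 0, 0], [-1, -0.11, 0.013, -0.006, 0, 0, 0]],
  ],
)

```text
time: 26.55
tool_pos: [0.473, -0.0411, 0.0288]
orientation: [-0.001, 0.057, 0.998, 0.0]
contact_force: [-0.4, 0.8, 0.5]
finger_gap: -0.0
finger_force: 0.0
```

Call:
apply_moves(
  commands=[
    [[-1, 0.02, -0.0024, 0, 0, 0, 0], [-1, 0.04, -0.0047, 0, 0, 0, 0], [-1, 0.06, -0.007, 0, 0, 0, 0], [-1, 0.08, -0.0095, 0, 0, 0, 0], [-1, 0.1, -0.012, 0, 0, 0, 0], [-1, 0.12, -0.014, 0, 0, 0, 0], [-1, 0.135, -0.016, 0, 0, 0, 0], [-1, 0.145, -0.017, 0, 0, 0, 0], [-1, 0.152, -0.018, 0, 0, 0, 0], [-1, 0.158, -0.0187, 0, 0, 0, 0], [-1, 0.162, -0.019, 0, 0, 0, 0], [-1, 0.162, -0.019, 0, 0, 0, 0]],
  ],
)

```text
time: 27.75
tool_pos: [0.5533, -0.0506, 0.029]
orientation: [-0.001, 0.057, 0.998, 0.0]
contact_force: [-4.4, -0.4, 3.4]
finger_gap: 0.0002
finger_force: 2.1
```

```bash
python3 -c "from h import *;st()"
```

```text
t 27.8 p [ 0.5533 -0.0506  0.029 ] ydir 83.44 z [-0.003  0.    -1.   ] F [-4.4 -0.4  3.4] gap 0.0002 2.1 j [-0.22  0.13  1.92 -0.    1.09 -1.68]
```

Call:
apply_moves(
  commands=[
    [[-1, 0, 0, 0.1, 0, 0, 0], [-1, 0, 0, 0.2, 0, 0, 0.15], [0, 0, 0, 0.25, 0, 0, 0.3], [1, 0, 0, 0.25, 0, 0, 0.45], [1, 0, 0, 0.25, 0, 0, 0.62], [1, 0, 0, 0.25, 0, 0, 0.62]],
  ],
)

```text
time: 28.35
tool_pos: [0.5545, -0.0507, 0.1548]
orientation: [0.001, -0.105, 0.994, -0.0]
contact_force: [-0.1, 0.8, 0.9]
finger_gap: 0.0583
finger_force: 0.0
```

```bash
python3 v.py c | egrep "^t |0\.[45].* 0\.2"; python3 - <<'E'
import cv2,numpy as np
a=cv2.imread('pics/topc.png')[150:330,170:490]; b=cv2.imread('pics/scenec.png')[165:405,145:465]
cv2.imwrite('pics/c.png',cv2.resize(np.vstack([a,b]),None,fx=1.4,fy=1.4,interpolation=cv2.INTER_CUBIC))
E
```

```text
t 28.4 p [ 0.5545 -0.0507  0.1548] ydir 102.03 z [ 0.002 -0.    -1.   ] F [-0.1  0.8  0.9] gap 0.0583 0.0 j [-0.22 -0.03  1.86  0.    1.31 -2.01]
top [0.535 0.244] [184, 209, 23, 24, 512]
top [0.465 0.23 ] [183, 244, 23, 18, 381]
scene [0.531 0.25 ] [200, 335, 39, 32, 777]
scene [0.462 0.236] [240, 350, 32, 32, 655]
```

View pics/c.png

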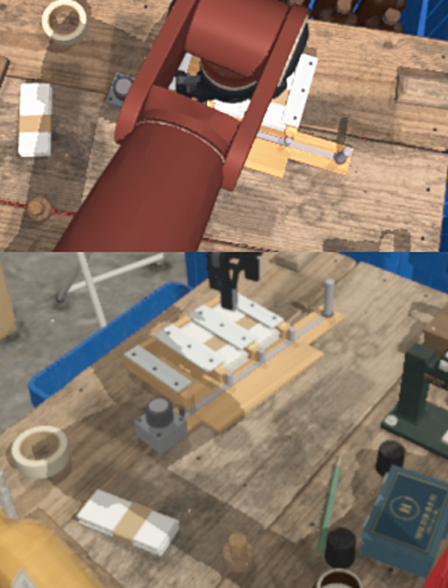

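Both loaded bundles are seen in their channels, and the left bundle (crop 130,520) is unmoved.

Call:
apply_moves(
  commands=[
    [[1, -0.159, 0.565, 0, 0, 0, 0], [1, -0.159, 0.565, 0, 0, 0, 0], [1, -0.159, 0.565, 0, 0, 0, 0], [1, -0.159, 0.565, 0, 0, 0, 0], [1, -0.159, 0.565, 0, 0, 0, 0], [1, -0.159, 0.565, 0, 0, 0, 0], [1, -0.159, 0.565, 0, 0, 0, 0], [1, -0.159, 0.565, -0.09, 0, 0, 0.01], [1, -0.159, 0.565, -0.17, 0, 0, 0.01], [1, -0.159, 0.565, -0.23, 0, 0, 0.01], [1, -0.159, 0.565, -0.265, 0, 0, 0.01], [1, -0.159, 0.565, -0.265, 0, 0, 0.01]],
  ],
)

```text
time: 29.65
tool_pos: [0.4721, 0.2303, 0.0182]
orientation: [-0.003, -0.107, 0.994, -0.001]
contact_force: [-1.4, 0.7, 0.7]
finger_gap: 0.0856
finger_force: 0.0
```

Call:
apply_moves(
  commands=[
    [[-1, 0, 0, 0, 0, 0, 0], [-1, 0, 0, 0, 0, 0, 0], [-1, 0, 0, 0, 0, 0, 0], [-1, 0, 0, 0, 0, 0, 0], [-1, 0, 0, 0, 0, 0, 0], [-1, 0, 0, 0, 0, 0, 0]],
  ],
)

```text
time: 30.25
tool_pos: [0.4766, 0.2324, 0.0241]
orientation: [0.002, -0.107, 0.994, 0.0]
contact_force: [-0.9, -0.5, 6.2]
finger_gap: 0.0444
finger_force: 61.8
```

```bash
python3 -c "from h import *;st()"
```

```text
t 30.2 p [0.4766 0.2324 0.0241] ydir 102.34 z [ 0.004  0.001 -1.   ] F [-0.9 -0.5  6.2] gap 0.0444 61.8 j [ 0.31  0.08  1.99 -0.    1.07 -1.47]
```

Call:
apply_moves(
  commands=[
    [[-1, 0, 0, 0.09, 0, 0, 0], [-1, 0, 0, 0.177, 0, 0, 0], [-1, -0.044, -0.06, 0.177, 0, 0, -0.16], [-1, -0.044, -0.14, 0.177, 0, 0, -0.32], [-1, -0.044, -0.22, 0.177, 0, 0, -0.48], [-1, -0.044, -0.3, 0.177, 0, 0, -0.633], [-1, -0.044, -0.37, 0.177, 0, 0, -0.633], [-1, -0.044, -0.412, 0.177, 0, 0, -0.633], [-1, -0.044, -0.412, 0.12, 0, 0, -0.633], [-1, -0.044, -0.412, 0.07, 0, 0, -0.633], [-1, -0.044, -0.412, 0.049, 0, 0, -0.633], [-1, -0.044, -0.412, 0.049, 0, 0, -0.633]],
  ],
)

```text
time: 31.45
tool_pos: [0.4511, 0.026, 0.0447]
orientation: [-0.002, 0.058, 0.998, 0.0]
contact_force: [0.4, -0.3, 0.3]
finger_gap: 0.0444
finger_force: 61.6
```

```bash
python3 -c "
from h import *;st()
p=ctrl.sense()['tool_pos'][:2]-[.5618,.0133];print(p@[.9931,-.1175],p@[.1175,.9931])"
```

```text
t 31.4 p [0.4511 0.026  0.0447] ydir 83.35 z [-0.004  0.    -1.   ] F [ 0.4 -0.3  0.3] gap 0.0444 61.6 j [-0.11 -0.14  2.16 -0.    1.12 -1.56]
-0.11141357218264726 -0.0003446623667555693
```

Call:
apply_moves(
  commands=[
    [[-1, 0, 0.0016, -0.014, 0, 0, 0], [-1, 0, 0.0016, -0.025, 0, 0, 0], [-1, 0, 0.0016, -0.025, 0, 0, 0], [-1, 0.02, -0.0008, -0.025, 0, 0, 0], [-1, 0.04, -0.0031, -0.025, 0, 0, 0], [-1, 0.06, -0.0054, -0.025, 0, 0, 0], [-1, 0.08, -0.0079, -0.025, 0, 0, 0], [-1, 0.1, -0.0104, -0.025, 0, 0, 0], [-1, 0.11, -0.0114, -0.025, 0, 0, 0]],
  ],
)

```text
time: 32.35
tool_pos: [0.5091, 0.0199, 0.034]
orientation: [0.0, 0.058, 0.998, -0.0]
contact_force: [0.2, -0.2, -0.9]
finger_gap: 0.0443
finger_force: 61.6
```

```bash
python3 -c "
from h import *;st()
p=ctrl.sense()['tool_pos'][:2]-[.5618,.0133];print(p@[.9931,-.1175],p@[.1175,.9931])"
```

```text
t 32.4 p [0.5091 0.0199 0.034 ] ydir 83.34 z [ 0.001 -0.    -1.   ] F [ 0.2 -0.2 -0.9] gap 0.0443 61.6 j [-0.11  0.02  2.03 -0.    1.09 -1.56]
-0.05313708875007317 0.0003707016571398971
```

Call:
apply_moves(
  commands=[
    [[-1, 0.02, -0.0024, -0.001, 0, 0, 0], [-1, 0.035, -0.004, -0.002, 0, 0, 0], [-1, 0.05, -0.006, -0.003, 0, 0, 0], [-1, 0.056, -0.0066, -0.003, 0, 0, 0], [-1, 0.056, -0.0066, -0.003, 0, 0, 0]],
  ],
)

```text
time: 32.85
tool_pos: [0.5362, 0.0168, 0.0324]
orientation: [0.0, 0.058, 0.998, -0.0]
contact_force: [-0.3, -0.2, -0.9]
finger_gap: 0.0444
finger_force: 61.7
```

Call:
apply_moves(
  commands=[
    [[0.5, 0, 0, 0, 0, 0, 0], [0.5, 0, 0, 0, 0, 0, 0], [0.5, 0, 0, 0, 0, 0, 0], [0.5, 0, 0, 0.06, 0, 0, 0], [-1, -0.06, 0.007, 0.08, 0, 0, 0], [-1, -0.11, 0.013, 0.08, 0, 0, 0], [-1, -0.11, 0.013, 0.08, 0, 0, 0], [-1, -0.11, 0.013, 0.04, 0, 0, 0], [-1, -0.11, 0.013, 0, 0, 0, 0], [-1, -0.11, 0.013, -0.006, 0, 0, 0], [-1, -0.11, 0.013, -0.006, 0, 0, 0]],
  ],
)

```text
time: 33.95
tool_pos: [0.4804, 0.0234, 0.0287]
orientation: [-0.001, 0.058, 0.998, 0.0]
contact_force: [-0.4, -0.1, 0.8]
finger_gap: 0.0
finger_force: 0.0
```

```bash
python3 -c "
from h import *;st()
p=ctrl.sense()['tool_pos'][:2]-[.5618,.0133];print(p@[.9931,-.1175],p@[.1175,.9931])"
```

```text
t 34.0 p [0.4804 0.0234 0.0287] ydir 83.34 z [-0.002  0.    -1.   ] F [-0.4 -0.1  0.8] gap 0.0 0.0 j [-0.11 -0.04  2.1   0.    1.08 -1.56]
-0.0819973194238354 0.00041919823218011505
```

Call:
apply_moves(
  commands=[
    [[-1, 0.02, -0.0024, 0, 0, 0, 0], [-1, 0.04, -0.0047, 0, 0, 0, 0], [-1, 0.06, -0.007, 0, 0, 0, 0], [-1, 0.08, -0.0095, 0, 0, 0, 0], [-1, 0.1, -0.012, 0, 0, 0, 0], [-1, 0.12, -0.014, 0, 0, 0, 0], [-1, 0.135, -0.016, 0, 0, 0, 0], [-1, 0.145, -0.017, 0, 0, 0, 0], [-1, 0.152, -0.018, 0, 0, 0, 0], [-1, 0.158, -0.0187, 0, 0, 0, 0], [-1, 0.163, -0.019, 0, 0, 0, 0], [-1, 0.163, -0.019, 0, 0, 0, 0]],
  ],
)

```text
time: 35.15
tool_pos: [0.5611, 0.014, 0.029]
orientation: [-0.002, 0.058, 0.998, -0.0]
contact_force: [-4.9, -0.7, 3.1]
finger_gap: -0.0
finger_force: 2.3
```

```bash
python3 -c "
from h import *;st()
p=ctrl.sense()['tool_pos'][:2]-[.5618,.0133];print(p@[.9931,-.1175],p@[.1175,.9931])"
```

```text
t 35.1 p [0.5611 0.014  0.029 ] ydir 83.36 z [-0.003  0.    -1.   ] F [-4.9 -0.7  3.1] gap -0.0 2.3 j [-0.11  0.15  1.91 -0.    1.09 -1.56]
-0.0007529830662588681 0.0005905315902696478
```

Call:
apply_moves(
  commands=[
    [[-1, 0, 0, 0.1, 0, 0, 0], [-1, 0, 0, 0.2, 0, 0, 0], [-1, 0, 0, 0.26, 0, 0, 0], [0, -0.071, -0.493, 0.26, 0, 0, 0], [0, -0.071, -0.493, 0.26, 0, 0, 0], [0, -0.071, -0.493, 0.26, 0, 0, 0], [0, -0.071, -0.493, 0.26, 0, 0, 0], [0, -0.071, -0.493, 0.26, 0, 0, 0], [0, -0.071, -0.493, 0.26, 0, 0, 0], [0, -0.071, -0.493, 0.26, 0, 0, 0], [0, -0.071, -0.493, 0.26, 0, 0, 0]],
  ],
)

```text
time: 36.25
tool_pos: [0.5268, -0.2318, 0.1591]
orientation: [0.0, 0.058, 0.998, 0.0]
contact_force: [-0.2, 0.8, -0.3]
finger_gap: 0.0427
finger_force: 0.0
```

```bash
python3 -c "
from h import *;st()
import cv2
a=cam('top')['color'][150:290,220:440,::-1];b=cam('scene')['color'][165:305,220:440,::-1]
cv2.imwrite('pics/d.png',cv2.resize(np.vstack([a,b]),None,fx=2,fy=2,interpolation=cv2.INTER_CUBIC))"
```

```text
t 36.2 p [ 0.5268 -0.2318  0.1591] ydir 83.39 z [ 0.  0. -1.] F [-0.2  0.8 -0.3] gap 0.0427 0.0 j [-0.54  0.01  1.81  0.    1.32 -2.  ]
```

View pics/d.png

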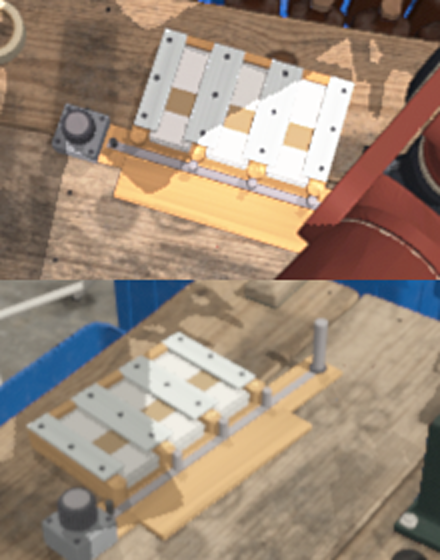

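All three bundles are home at equal depth (bands at crop 180,100, 240,120 and 298,135), with the pins clear. Now I close the gate.

Call:
apply_moves(
  commands=[
    [[0, 0, 0, -0.08, 0, 0, 0], [0, 0, 0, -0.16, 0, 0, 0], [0, 0, 0, -0.202, 0, 0, 0], [0, 0, 0, -0.202, 0, 0, 0], [-1, 0, 0, -0.202, 0, 0, 0], [-1, 0, 0, -0.202, 0, 0, 0], [-1, 0, 0, -0.202, 0, 0, 0], [-1, 0, 0, -0.202, 0, 0, 0], [-1, 0, 0, -0.202, 0, 0, 0]],
  ],
)

```text
time: 37.25
tool_pos: [0.5283, -0.2327, 0.0607]
orientation: [0.002, 0.058, 0.998, -0.0]
contact_force: [1.3, 4.9, 6.5]
finger_gap: 0.0117
finger_force: 59.0
```

Call:
apply_moves(
  commands=[
    [[-1, 0.002, 0.016, 0, 0, 0, 0], [-1, 0.004, 0.032, 0, 0, 0, 0], [-1, 0.006, 0.048, 0, 0, 0, 0], [-1, 0.008, 0.06, 0, 0, 0, 0], [-1, 0.008, 0.066, 0, 0, 0, 0], [-1, 0.008, 0.072, 0, 0, 0, 0], [-1, 0.008, 0.072, 0, 0, 0, 0], [-1, 0.008, 0.072, 0, 0, 0, 0]],
  ],
)

```text
time: 38.05
tool_pos: [0.5323, -0.1997, 0.0607]
orientation: [0.002, 0.058, 0.998, -0.003]
contact_force: [-1.3, -6.6, 3.8]
finger_gap: 0.012
finger_force: 59.1
```

```bash
python3 -c "from h import *;st()"
```

```text
t 38.0 p [ 0.5323 -0.1997  0.0607] ydir 83.37 z [ 0.004 -0.007 -1.   ] F [-1.3 -6.6  3.8] gap 0.012 59.1 j [-0.49  0.11  1.89 -0.    1.14 -1.94]
```

Call:
apply_moves(
  commands=[
    [[-1, 0.002, 0.012, 0, 0, 0, 0], [-1, 0.002, 0.012, 0, 0, 0, 0], [0, -0.001, -0.005, 0, 0, 0, 0], [0, -0.001, -0.005, 0, 0, 0, 0], [0, -0.001, -0.005, 0, 0, 0, 0], [0, -0.001, -0.005, 0.1, 0, 0, 0], [0, -0.001, -0.005, 0.2, 0, 0, 0], [0, -0.08, -0.15, 0.3, 0, 0, 0], [0, -0.15, -0.3, 0.3, 0, 0, 0], [0, -0.15, -0.3, 0.3, 0, 0, 0], [0, -0.15, -0.3, 0.3, 0, 0, 0], [0, -0.15, -0.3, 0.3, 0, 0, 0]],
  ],
)

```text
time: 39.25
tool_pos: [0.4549, -0.3488, 0.2093]
orientation: [0.001, 0.06, 0.998, -0.001]
contact_force: [-0.5, -0.2, 0.0]
finger_gap: 0.0425
finger_force: 0.0
```

```bash
python3 -c "
from h import *;st()
import cv2
a=cam('top')['color'][150:290,220:440,::-1];b=cam('scene')['color'][165:305,220:440,::-1]
cv2.imwrite('pics/e.png',cv2.resize(np.vstack([a,b]),None,fx=2,fy=2,interpolation=cv2.INTER_CUBIC))"
```

```text
t 39.2 p [ 0.4549 -0.3488  0.2093] ydir 83.16 z [ 0.001 -0.002 -1.   ] F [-0.5 -0.2  0. ] gap 0.0425 0.0 j [-0.78 -0.04  1.78 -0.    1.41 -2.24]
```

View pics/e.png

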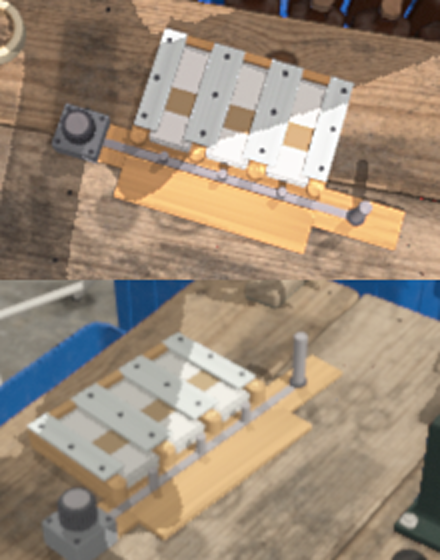

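The pins stand in the middle of the mouths (crop 165,158, 223,175 and 282,192), all three bundles are home and the arm is clear.

```bash
python3 -c "from h import *;print(ctrl.close_job())"
```

```text
the job is handed in; nothing more can be done
None
```

All three bundles are home in their own channels and the gate is closed behind them (it was locked, so I turned the knob half a turn). The job was handed in at about 39 s; no verdict came back.

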